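# Hang the dinner bell on its keyhole screw

### The arm

A 6-joint arm with a two-finger parallel gripper is mounted at the origin on the work surface. World frame = base frame: x ahead of the robot, y to its left, z up, the work surface at z = 0. Lengths are in m, angles in rad, forces in N, time in s.
With the tool pointing down it reaches from about 0.4 to 0.825 m from the base axis. Payload 7 kg.
Tool frame: the origin (TCP) lies at the very end of the fingers, on their centre line; the grasp point (between the pads) lies 19 mm behind it; z points along the fingers, y is the direction in which the jaws open and shut (so a half turn about z gives the same grasp; the last joint's range is limited). The gripper opens to 88 mm and grips with 3 to 60 N. Pads are 19 mm wide; open, the fingers measure 130 mm over their backs; the gripper's body (78 mm by 193 mm) begins 47 mm behind the grasp point.
Start: joints at [1.496, 0.359, 0.012, 0, -1.224, -0.288], TCP at [0.24, 0.631, 0.227] pointing down, gripper open.
Joint ranges: [-3.07, 3.07], [-1.43, 2.12], [-1.02, 1.25], [-3.03, 1.67], [-3.05, -0], [-3.03, 3.03]. Speed limits (rad/s): [2.39, 2.39, 3.01, 3.14, 3.14, 3.14].

### API

Orientations are given as a unit quaternion [w, x, y, z].
In Python, from cell import r, vision gives the robot as it stands.
- The arm moves only by the tool step_arm, never from a script. Its argument "targets" is text: rows parted by semicolons, each of 6 numbers parted by spaces: the shift along the tool's x, y, z in mm, then the turn, a rotation vector about the tool's x, y, z in rad. A call has 1 to 12 rows; each row shifts and turns the commanded pose from where the row before left it, along the tool's axes as they then stand; what a row does not reach is not made up. A row lasts 1/10 s, in which the tool goes at most 50 mm and 8.59 degrees, less where a joint would pass 70% of its speed; a pose out of reach is approached as far as the arm can. A call is refused whole if a number of a shift passes 50 or a number of a turn 0.15, either way. A call with a gripper value outside its range is refused whole. "gripper" is the gripper command: -1 is shut, 1 is fully open, values between are in proportion, set as the call begins (left out, the last holds). The fingers move at their own pace and stop on an object; "grip_force" is the grip in N (left out, the last holds). Time passes only in rows, so rows that do not move let the fingers close. It gives the time, the measured TCP pose, the force and the opening at its end, in the units of the state.
- r.sense(): the state, without advancing time (a new reading comes with each control period).
- vision.capture(name): name is "scene" or "top" or "wrist"; returns a dict with "pixels" (480x640x3 uint8, blue, green, red), "z_map" (480x640 float32, m along the optical axis (not along the pixel's ray), 0 where there is no reading), "K" (3x3 intrinsics, pixels), "extrinsics" (4x4, takes a point from world to camera coordinates). Camera axes: x right, y down, z forward; pixel columns grow to the right and rows downward; lengths in m; the calibration is good to about 2 mm. The wrist camera is an equidistant fisheye: a pixel r from the principal point sees the ray r / f radians off the axis. A picture is of the moment at which its call begins.
- r.sign_off(): hands the job in, once; it reports no verdict.
The state is a dict: "time_s": time; "joint_pos": joint angles; "dq": joint speeds; "joint_torque": joint torques, N m; "eef_pos": TCP position; "orientation": TCP orientation; "force": force on the tool from outside, world axes, zero at the start; "torque": the same for the moment, N m; "finger_gap": opening from 0.0 (shut) to 1.0 (fully open).
Only numpy, scipy, OpenCV 4.12 (cv2) and the standard library are available. Lean on these libraries where they do the work, as an engineer would, in place of code of your own. Each camera call takes 0.05 s, during which the arm holds its last target.

### The job

Pick up the silver bell with its bracket, slip the keyhole in its blue back plate over the screw head on the face of the spice cabinet, and pull it straight down until the screw is fully home at the top of the slot and clamped there; then let go. Feel for the screw gently, pushing and pulling with no more than about 20 N, because it does not stand exactly in the middle of its brass disc. Leave the mug, the green clicker and the tray stand alone.

Things in the scene. Friction and masses are not known exactly. Their poses are not given: they have to be found in the camera images.
- bell_grip (a point): Loose bell bracket (0.2-0.34 kg, rigid, stands upright): centre of its dark bar, 50 mm above the underside. z up, x from bell to back plate, y across the bar. Bar 12 mm wide (y), 20 high, x -60 to +46 mm; grip it here across y. Silver bell below it at x -50: 56 mm wide, 41 high. Blue upright plate: back face x +50, 4 mm thick, y +-32, z -50 to +58 mm.
- keyhole (a point): Centre of the round entry hole, 19 mm across, on the back face of the bell's blue plate: at x +50, y 0, z +26 mm from bell_grip, same axes (x out of the plate's back, z up). A slot 10 mm wide runs from it straight up. The hole is right through the plate.
- slot_end (a point): Where the screw's axis is when fully home, on the plate's back face: 16 mm above keyhole, at the slot's upper end (z +42 mm from bell_grip). On both sides of the upper slot the plate's front swells from 4 mm thick (9.5 mm above keyhole) to 8 mm (20 mm above keyhole and on): this ramp pushes the sprung screw head out and clamps the plate.
- mount: Brass disc, 52 mm across, 1 mm thick, fixed on the cabinet's face. Origin: its centre, on the face; x into the cabinet (the bell's x must lie along it), z up. A screw stands out along -x, up to 13 mm off centre in y and in z (not measured, differs each time). Shank 7 mm across; head 16 mm across, from 6 to 10.5 mm out from the face. It gives only outwards.
- screw_head (a joint): How far the sprung screw head is drawn out from rest (m; 0 to 0.006). A spring pulls it towards the face: 2.4 N plus 0.6 N per mm. It is 0.002 when the plate is fully pulled down under it; passing the ramp takes about 5 to 9 N downwards, more than the bell's weight, and it may catch and then slip on.
- cabinet: Wooden spice cabinet, fixed, 120 (x) x 220 (y) x 242 mm high. Origin: centre of its underside, z up. The flat face with the brass disc and screw is at x = -60 mm and looks along -x, free of anything else; the drawer fronts are opposite.
- mug: White ceramic mug with a blue lid, 80 mm across, 117 mm high, handle at its own +y out to 71 mm; loose, origin at the centre of its underside. Bystander.
- clicker: Green plastic frog clicker, 48 x 34 x 20 mm, loose in the top tray of the stand; origin at the centre of its underside. Bystander.
- trays: Clear plastic three-tier tray stand, fixed, 140 (x) x 200 (y) mm, 148 mm high; origin at the centre of its underside. Bystander.

How it is judged:
By the outcome, as a careful person would: the job done as asked, in the order asked, and still so for the second after the job is handed in, with the robot touching nothing.
It also fails if it takes over 64 s, if anything falls off the work surface, if the arm or the gripper's body presses on something with over 40 N, if the wrist force passes 120 N, or if a joint passes its speed limit or range.

## Working session

There is one attempt and no reset: what is moved stays moved. The work goes in short steps, Python scripts to look and compute and a tool call to move; the robot and the scene stay as the last step left them, time stands still between calls to the robot, and variables do not carry over. Pictures are saved under pics/ and viewed, and the job is handed in when it is done.

Besides the shell and the picture viewer there is one more tool, called after "Request:" as name(argument=value, ...) on one line, values as JSON. step_arm: Moves the arm, as the interface text tells. Its arguments: {"type":"object","properties":{"targets":{"type":"string"},"gripper":{"type":"number"},"grip_force":{"type":"number"}},"required":["targets"]}

```bash
ls; mkdir -p pics
python3 - <<'E'
from cell import r, vision
import cv2,numpy as np
print(r.sense())
for n in ["scene","top","wrist"]:
    c=vision.capture(n); cv2.imwrite(f"pics/{n}0.png",c["pixels"]); np.savez(f"{n}0.npz",**c)
    print(n,c["K"].tolist(),np.round(c["extrinsics"],4).tolist())
E
```

```text
pics
{'time_s': 0.0, 'joint_pos': array([ 1.49611709e+00,  3.59404057e-01,  1.10521669e-02, -3.52735598e-04,
       -1.22414452e+00, -2.88099811e-01]), 'dq': array([-4.79269407e-04,  9.44496454e-04,  3.04305420e-04, -2.03176226e-05,
        2.29998222e-04,  6.87022547e-04]), 'joint_torque': array([-9.27269211e-04, -5.82720459e+01,  2.93044746e+01,  6.99720070e+00,
        7.10932160e-03, -1.53370070e-04]), 'eef_pos': array([0.23938913, 0.63057817, 0.22560824]), 'orientation': array([ 8.62869887e-04,  9.83582772e-01, -1.80455481e-01, -7.43461035e-05]), 'force': array([0.26638681, 0.77303775, 0.14258016]), 'torque': array([0.03765248, 0.01105951, 0.03856001]), 'finger_gap': 1.004991172743164}
scene [[526.5847501512804, 0.0, 315.7702370343655], [0.0, 526.5847501512804, 233.7973187115299], [0.0, 0.0, 1.0]] [[0.6597, 0.7515, -0.0069, -0.4404], [0.4634, -0.414, -0.7835, -0.1368], [-0.5917, 0.5136, -0.6213, 1.3584], [0.0, 0.0, 0.0, 1.0]]
top [[495.3366406908828, 0.0, 317.4307460299464], [0.0, 495.3366406908828, 226.6515206441997], [0.0, 0.0, 1.0]] [[0.0296, -0.9994, -0.0161, 0.0603], [-0.9911, -0.0272, -0.1306, 0.5922], [0.1301, 0.0198, -0.9913, 0.914], [0.0, 0.0, 0.0, 1.0]]
wrist [[371.64829954431775, 0.0, 310.5379635080466], [0.0, 371.64829954431775, 240.77679301250743], [0.0, 0.0, 1.0]] [[-0.3545, -0.935, 0.0023, 0.6728], [-0.8979, 0.3411, 0.2781, -0.0351], [-0.2608, 0.0965, -0.9606, 0.3891], [0.0, 0.0, 0.0, 1.0]]
```

View pics/scene0.png

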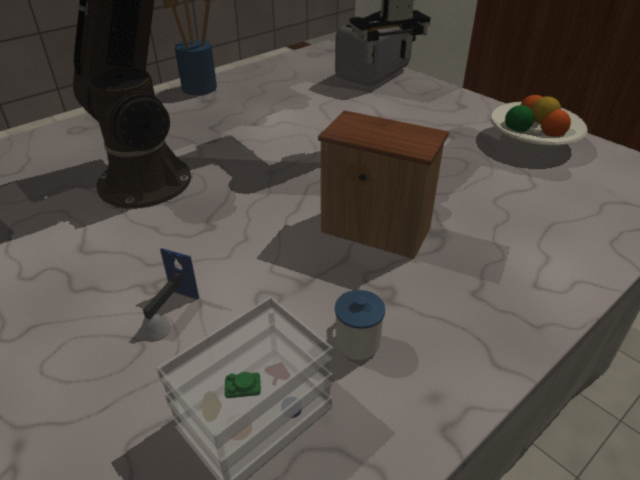

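View pics/top0.png

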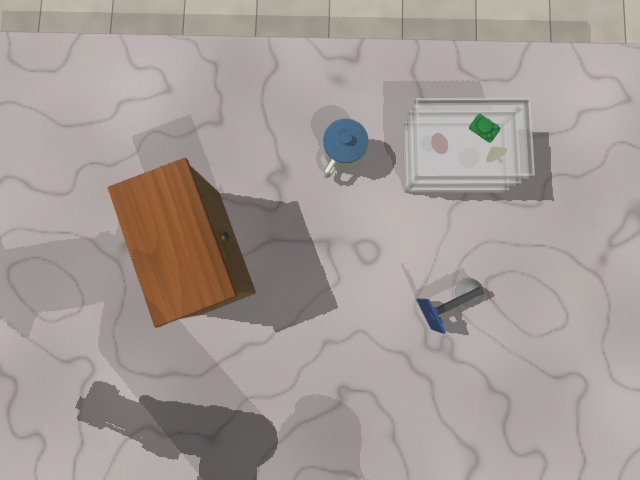

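View pics/wrist0.png

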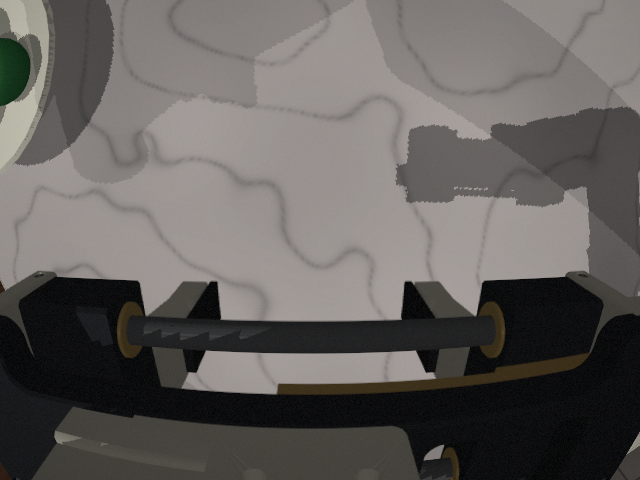

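Run:
```python
import cv2,numpy as np
a=cv2.imread("pics/scene0.png")[90:270,290:470]; b=cv2.imread("pics/top0.png")[150:330,100:280]
a=cv2.resize(a,(400,400),interpolation=3);b=cv2.resize(b,(400,400),interpolation=3)
cv2.imwrite("pics/z0.png",cv2.convertScaleAbs(np.hstack([a,b]),alpha=1.6))
a=cv2.imread("pics/scene0.png")[230:360,120:250]; b=cv2.imread("pics/top0.png")[240:370,390:520]
a=cv2.resize(a,(400,400),interpolation=3);b=cv2.resize(b,(400,400),interpolation=3)
cv2.imwrite("pics/z1.png",cv2.convertScaleAbs(np.hstack([a,b]),alpha=1.6))
```

```text
(no output)
```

View pics/z0.png

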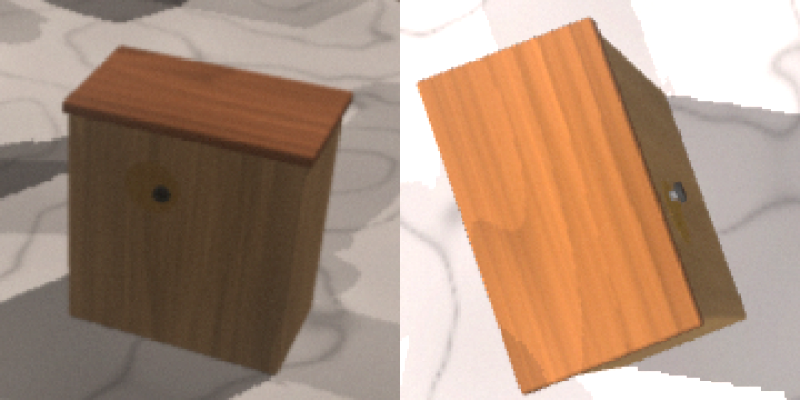

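View pics/z1.png

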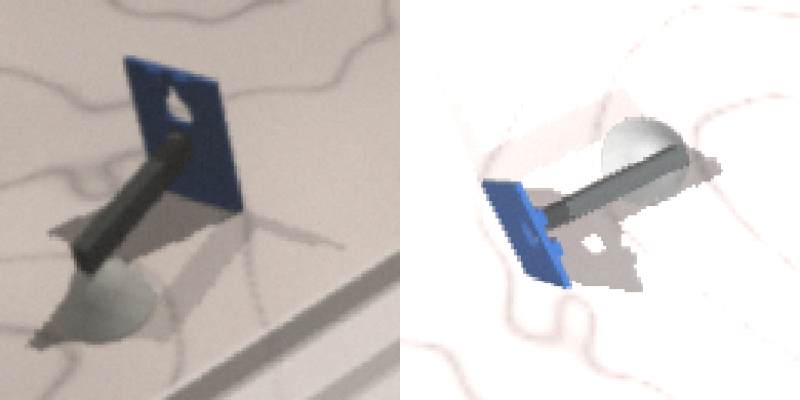

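```bash
cat > h.py <<'E'
import numpy as np
def cloud(c):
    K,E,z=c["K"],c["extrinsics"],c["z_map"].astype(float)
    v,u=np.mgrid[0:480,0:640]
    P=np.stack([(u-K[0,2])/K[0,0]*z,(v-K[1,2])/K[1,1]*z,z],-1)
    W=(P-E[:3,3])@E[:3,:3]
    W[z<=0]=np.nan
    return W
def proj(c,p):
    q=c["extrinsics"][:3,:3]@np.asarray(p,float)+c["extrinsics"][:3,3]; q=c["K"]@q; return q[:2]/q[2]
def ray(c,u,v):
    E=c["extrinsics"]; d=np.linalg.inv(c["K"])@[u,v,1.]
    return -E[:3,:3].T@E[:3,3], E[:3,:3].T@d
def onplane(c,u,v,n,d): # n.x=d
    o,w=ray(c,u,v); return o+w*(d-n@o)/(n@w)
E
python3 - <<'E'
from h import *
s=np.load("scene0.npz");t=np.load("top0.npz")
Ws,Wt=cloud(s),cloud(t)
# table check
print("table z",np.nanmedian(Wt[400:470,400:600,2]),np.nanmedian(Ws[300:400,20:120,2]))
# face
def fit(P):
    P=P[np.isfinite(P).all(1)]
    for _ in range(5):
        c=P.mean(0);n=np.linalg.svd(P-c,full_matrices=False)[2][2]; e=(P-c)@n; P=P[abs(e)<max(2.5*e.std(),.001)]
    return n,n@c,e.std(),c
A=Ws[165:225,330:410].reshape(-1,3); n,d,e,c=fit(A); 
if n[1]>0:n,d=-n,-d
print("face n",n,d,e,c, "yaw deg of into",np.degrees(np.arctan2(-n[1],-n[0])))
B=Wt.reshape(-1,3);B=B[(B[:,2]>.15)&(np.abs(Wt.reshape(-1,3)[:,1]-.3)<.3)]
m=(abs((B@n)-d)<.004);print("face pts in top",m.sum(), "max z",np.nanmax(B[:,2]))
# roof corners
nh=n*[1,1,0];nh/=np.linalg.norm(nh);yax=np.array([nh[1],-nh[0],0])
# screw head front plane at 10.5mm
o=onplane(s,362.5,176.9,n,d+.0105);print("head(scene)",o)
np.set_printoptions(precision=4,suppress=True)
out=(Ws@n-d)
print("out mm around head");print(np.round(out[170:185,355:372]*1000,0))
m=(out>.006)&(out<.03); m[:165]=0;m[190:]=0;m[:,:345]=0;m[:,380:]=0
print(m.sum(),Ws[m].mean(0) if m.any() else 0)
o=Wt@n-d
print("top");print(np.round(o[230:245,216:232]*1000,0))
# bell
for nm,W,(r0,r1,c0,c1) in(("s",Ws,(240,345,135,205)),("t",Wt,(270,345,410,490))):
    P=W[r0:r1,c0:c1].reshape(-1,3);P=P[P[:,2]>.012]
    print(nm,len(P),P.min(0),P.max(0))
    bar=P[(P[:,2]>.05)&(P[:,2]<.066)];print(" bar",len(bar),bar.mean(0))
    pl=P[P[:,2]>.075];print(" plate",len(pl),pl.mean(0)); print(fit(pl)[:3])
E
```

```text
table z -0.00044294530412243604 -0.0006317493141268055
face n [ 0.39056607 -0.92057368 -0.00149779] -0.00102980023615292 0.0014565960770383218 [0.56054119 0.23872312 0.13082716] yaw deg of into 112.9897538741288
face pts in top 1764 max z 0.24614754716558757
head(scene) [0.55337576 0.22420192 0.17706724]
out mm around head
[[-1. -2. -1.  0. -1.  5.  1. -0. -1.  0. nan -0. -1.  2. -0. -1. -1.]
 [-0.  2. -1.  2. -2. -0. -1.  1.  2.  1.  2. -1.  1.  3. -0.  2.  3.]
 [ 2.  1.  2.  3. -1.  2.  1.  0.  3.  2.  1.  3.  1. -1.  1.  4.  0.]
 [-1.  2.  1. -1. -2. -2.  8. 10.  2.  4.  1.  1.  1. -1. -0. -1. -1.]
 [ 2.  1. -1. -3.  9.  9. 13. 11.  7.  6.  1. -0.  2. -1.  2. -0. -0.]
 [-1.  1.  1.  1. 11. 10. 10. 10. 11.  9. 10.  1. -1.  1.  0.  1. -2.]
 [-1. -1. -1. 10. 12.  8. 13. 10.  8.  8.  7.  1. -1. -1. -0. -1. -1.]
 [ 2.  0.  0. 10. 14.  8. 15. 12. 11. 11.  8. -0. -0.  2.  0. -1. -1.]
 [-0.  2.  1.  1. 11.  7. 12. 14. 12. 11.  8. -1.  0.  3. -4. -1.  1.]
 [-0. -1.  0.  3. 12.  7.  9. 11.  8. 11.  9.  1. -1. -2.  0.  2. -1.]
 [ 1.  0. -1.  0.  1.  3. 12. 12.  9. 11.  1.  3. -0.  1. -0. -0.
[... 1098 characters left out ...]
.  1.  1.  2.  2.  2.  2.]
 [ 2.  4.  1.  1.  1.  2.  2.  2.  2.  2.  1.  2.  1.  1.  1.  1.]
 [ 2.  2.  1.  1.  1.  2.  2.  2.  1.  2.  1.  2.  1.  1.  2.  1.]
 [ 1.  2.  3.  1.  1. nan  1.  2.  2.  2.  2.  1.  1.  1.  1.  1.]]
s 1930 [ 0.3998 -0.2438  0.012 ] [ 0.6768 -0.1179  0.1489]
 bar 584 [ 0.4504 -0.1726  0.0578]
 plate 446 [ 0.4609 -0.1466  0.1011]
(array([ 0.0703, -0.356 , -0.9318]), np.float64(-0.009585954154660662), np.float64(0.00915243443541999))
t 1070 [ 0.4013 -0.2442  0.012 ] [ 0.4957 -0.1186  0.111 ]
 bar 419 [ 0.4544 -0.181   0.0592]
 plate 228 [ 0.4309 -0.1346  0.1006]
(array([ 0.4512, -0.8886, -0.0824]), np.float64(0.30529774607194493), np.float64(0.0013188836132465298))
```

Run:
```python
from h import *
from scipy.optimize import least_squares
np.set_printoptions(precision=4,suppress=True)
s=np.load("scene0.npz");t=np.load("top0.npz")
Ws,Wt=cloud(s),cloud(t)
# bell model signed box distance fit: params x,y,yaw of bell_grip
def boxd(p,lo,hi):
    c=(np.array(lo)+hi)/2;h=(np.array(hi)-lo)/2;q=abs(p-c)-h
    return np.linalg.norm(np.maximum(q,0),axis=-1)+np.minimum(q.max(-1),0)
def model(p):
    a=boxd(p,[-.06,-.006,-.01],[.046,.006,.01]);b=boxd(p,[.046,-.032,-.05],[.05,.032,.058])
    return a,b
def res(x,P):
    c,s_=np.cos(x[2]),np.sin(x[2]);q=P-[x[0],x[1],.05]
    l=np.stack([q[:,0]*c+q[:,1]*s_,-q[:,0]*s_+q[:,1]*c,q[:,2]],-1)
    a,b=model(l); return np.where(abs(a)<abs(b),a,b)
def get(W,r):
    P=W[r[0]:r[1],r[2]:r[3]].reshape(-1,3);P=P[(P[:,2]>.042)&(P[:,2]<.115)]
    d=P[:,:2]-[.455,-.18]; return P[(np.linalg.norm(d,axis=1)<.085)]
Ps,Pt=get(Ws,(240,345,135,205)),get(Wt,(270,345,410,490))
for nm,P in(("s",Ps),("t",Pt),("both",np.vstack([Ps,Pt]))):
    o=least_squares(res,[.453,-.18,2.04],args=(P,),loss="soft_l1",f_scale=.001)
    x=o.x;print(nm,len(P),x,np.degrees(x[2]),np.median(abs(res(x,P))))
# face from both
n=np.array([.3906,-.9206,0]);
for nm,W in(("s",Ws),("t",Wt)):
    P=W.reshape(-1,3);q=P@n;lat=P@[n[1],-n[0],0]
    m=(P[:,2]>.06)&(P[:,2]<.2)&(abs(q+.001)<.015)&(abs(np.linalg.norm(P[:,:2]-[.56,.238],axis=1))<.09)&(abs(q)<.005)
    A=np.c_[P[m][:,:2],P[m][:,2]];c=A.mean(0);nn=np.linalg.svd(A-c,full_matrices=False)[2][2];nn*=-np.sign(nn[1])
    print(nm,m.sum(),nn,nn@c,np.degrees(np.arctan2(-nn[1],-nn[0])))
# head triangulate
ms=np.argwhere(((Ws@n+.001)>.0055)&((Ws@n+.001)<.03)&(abs(Ws[...,2]-.177)<.02)&(np.linalg.norm(Ws[...,:2]-[.553,.224],axis=-1)<.02))
mt=np.argwhere(((Wt@n+.001)>.0055)&((Wt@n+.001)<.03)&(abs(Wt[...,2]-.177)<.02)&(np.linalg.norm(Wt[...,:2]-[.553,.224],axis=-1)<.02))
print(len(ms),ms.mean(0),len(mt),mt.mean(0),Wt[mt[:,0],mt[:,1]].mean(0),Wt[mt[:,0],mt[:,1]][:,2].max())
us,ut=ms.mean(0)[::-1],mt.mean(0)[::-1]
A=[];b=[]
for c,u in((s,us),(t,ut)):
    o,w=ray(c,*u);w/=np.linalg.norm(w);M=np.eye(3)-np.outer(w,w);A.append(M);b.append(M@o)
p=np.linalg.lstsq(np.vstack(A),np.hstack(b),rcond=None)[0];print("tri",p,"out",p@n,[np.linalg.norm(M@p-q) for M,q in zip(A,b)])
# wrist cam in tool
w=np.load("wrist0.npz");E=w["extrinsics"];C=-E[:3,:3].T@E[:3,3]
from scipy.spatial.transform import Rotation as R
T=R.from_quat([ 9.83582772e-01, -1.80455481e-01, -7.43461035e-05,8.62869887e-04]).as_matrix()
print("tool axes\n",T);print("cam in tool",T.T@(C-[0.23938913, 0.63057817, 0.22560824]), "optical",T.T@E[2,:3])
# cabinet outline
P=np.vstack([Wt.reshape(-1,3)]);P=P[(P[:,2]>.232)&(P[:,1]>.15)&(P[:,1]<.5)&(P[:,0]>.35)];q=P@n;print("roof",np.percentile(q,[.5,99.5]),P[:,2].mean())
```

```text
s 1276 [ 0.4519 -0.1806  2.0443] 117.12706365389646 0.0008103083951461363
t 738 [ 0.4523 -0.1781  2.0441] 117.11654637221594 0.0005121769722681146
both 2014 [ 0.4512 -0.1784  2.0431] 117.06031151174803 0.0008512298065833776
s 4778 [ 0.3904 -0.9206 -0.0005] -0.0009816279998523141 112.98027467272163
t 1212 [ 0.3898 -0.9209 -0.0015] -0.00025148413603790594 112.9419702560428
49 [176.6939 361.7959] 38 [236.0526 225.3947] [0.552  0.2246 0.1807] 0.18538324098161532
tri [0.552  0.2248 0.1768] out 0.008675438807102996 [np.float64(0.0007755158146910602), np.float64(0.0007755158146910279)]
tool axes
 [[ 0.9349 -0.355  -0.0005]
 [-0.355  -0.9349 -0.0017]
 [ 0.0002  0.0017 -1.    ]]
cam in tool [ 0.0742  0.0011 -0.1563] optical [-0.2782  0.0007  0.9605]
roof [-0.1261  0.0023] 0.2416085204584388
```

Request:
step_arm(targets="0 0 -24 0 0 0.1225;0 0 -24 0 0 0.1225;0 0 -24 0 0 0.1225;0 0 -24 0 0 0.1225;0 0 -24 0 0 0.1225;0 0 -20 0 0 0.1225", gripper=1)

```text
time_s: 0.75
eef_pos: [0.2396, 0.631, 0.3678]
orientation: [-0.0, 0.852, -0.524, -0.0]
force: [0.1, -0.2, -0.1]
finger_gap: 0.994
```

Request:
step_arm(targets="34.5 -5 0 0 0 0;34.5 -5 0 0 0 0;34.5 -5 0 0 0 0;34.5 -5 0 0 0 0;34.5 -5 0 0 0 0;34.5 -5 0 0 0 0;34.5 -5 0 0 0 0;34.5 -5 0 0 0 0;34.5 -5 0 0 0 0;34.5 -5 0 0 0 0;34.5 -5 0 0 0 0;34.5 -5 0 0 0 0")

```text
time_s: 1.95
eef_pos: [0.4821, 0.2885, 0.3665]
orientation: [0.0, 0.853, -0.522, -0.0]
force: [-0.0, -0.7, -0.6]
finger_gap: 1.001
```

Request:
step_arm(targets="34.5 20 0 0 0 0;34.5 20 0 0 0 0;34.5 20 0 0 0 0;34.5 20 0 0 0 0;34.5 20 0 0 0 0;34.5 20 0 0 0 0;34.5 20 0 0 0 0;34.5 20 0 0 0 0;34.5 20 0 0 0 0;34.5 20 0 0 0 0;34.5 20 0 0 0 0;34.5 20 0 0 0 0")

```text
time_s: 3.15
eef_pos: [0.456, -0.1896, 0.3666]
orientation: [-0.0, 0.853, -0.522, 0.0]
force: [0.9, 0.4, -0.4]
finger_gap: 1.002
```

Request:
step_arm(targets="0 0 0 0 0 0;0 0 0 0 0 0")

```text
time_s: 3.35
eef_pos: [0.4561, -0.1889, 0.3661]
orientation: [0.0, 0.852, -0.523, -0.0]
force: [0.7, 0.2, -0.6]
finger_gap: 0.998
```

Request:
step_arm(targets="-1.5 -0.5 37 0 0 0;0 0 37 0 0 0;0 0 37 0 0 0;0 0 37 0 0 0;0 0 37 0 0 0;0 0 37 0 0 0;0 0 30 0 0 0;0 0 28 0 0 0;0 0 20 0 0 0;0 0 0 0 0 0")

```text
time_s: 4.35
eef_pos: [0.4546, -0.1852, 0.0642]
orientation: [0.001, 0.853, -0.521, -0.002]
force: [-0.8, -0.3, -0.0]
finger_gap: 1.0
```

Run:
```python
from cell import r, vision
import cv2
for n in ["scene","wrist"]:
    c=vision.capture(n); cv2.imwrite(f"pics/{n}1.png",c["pixels"])
```

```text
(no output)
```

View pics/wrist1.png

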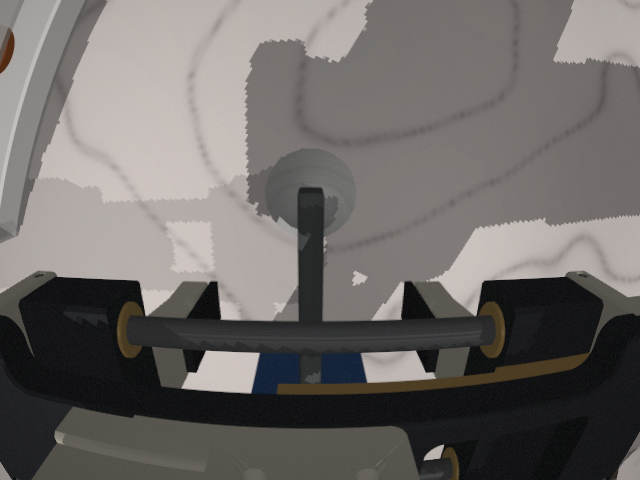

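View pics/scene1.png

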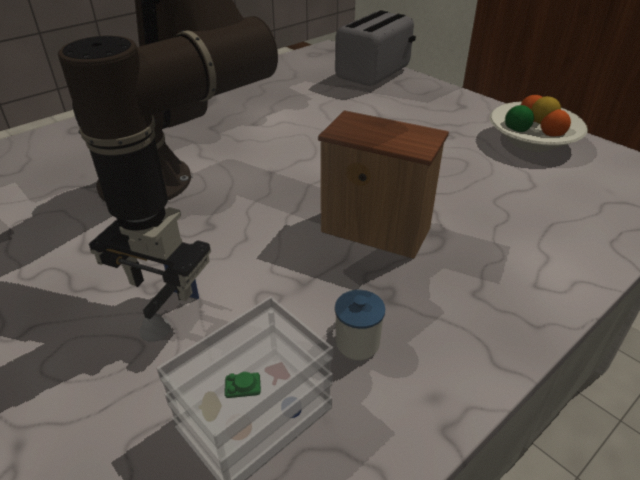

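Request:
step_arm(targets="0 0 13 0 0 0;0 0 12 0 0 0;0 0 8 0 0 0;0 0 0 0 0 0;0 0 0 0 0 0")

```text
time_s: 4.95
eef_pos: [0.4569, -0.1864, 0.0344]
orientation: [-0.0, 0.853, -0.522, 0.0]
force: [-0.5, -0.5, -1.0]
finger_gap: 1.001
```

Request:
step_arm(targets="0 0 0 0 0 0;0 0 0 0 0 0;0 0 0 0 0 0;0 0 0 0 0 0;0 0 0 0 0 0;0 0 0 0 0 0;0 0 0 0 0 0;0 0 0 0 0 0;0 0 0 0 0 0;0 0 0 0 0 0", gripper=-1, grip_force=40)

```text
time_s: 5.95
eef_pos: [0.4563, -0.1865, 0.0336]
orientation: [0.0, 0.853, -0.522, -0.0]
force: [0.0, 0.1, -0.2]
finger_gap: 0.152
```

Request:
step_arm(targets="0 0 -10 0 0 0;0 0 -20 0 0 0;0 0 -25 0 0 0.035;0 0 -25 0 0 0.035;0 0 -21 0 0 0;0 0 0 0 0 0")

```text
time_s: 6.55
eef_pos: [0.458, -0.1867, 0.1379]
orientation: [-0.001, 0.834, -0.551, 0.002]
force: [1.2, -0.5, -3.4]
finger_gap: 0.13
```

Request:
step_arm(targets="-12 -12 0 0 0 0;-24 -24 0 0 0 0;-24 -24 0 0 0 0;-24 -24 0 0 0 0;-24 -24 0 0 0 0;-24 -24 0 0 0 0;-24 -24 0 0 0 0;-24 -24 0 0 0 0;-24 -24 0 0 0 0;-24 -24 0 0 0 0;-13 -12 0 0 0 0;-6 -6 0 0 0 0")

```text
time_s: 7.75
eef_pos: [0.5855, 0.1384, 0.1335]
orientation: [0.001, 0.835, -0.551, -0.0]
force: [-0.2, -0.4, -3.5]
finger_gap: 0.132
```

Request:
step_arm(targets="0 0 0 0 0 0;0 0 0 0 0 0;0 0 0 0 0 0")

```text
time_s: 8.05
eef_pos: [0.5852, 0.136, 0.1346]
orientation: [0.0, 0.834, -0.552, -0.0]
force: [-0.2, -0.5, -2.2]
finger_gap: 0.133
```

```bash
cat > look.py <<'E'
import sys
from cell import r, vision
import cv2,numpy as np
k=sys.argv[1]
o=[]
for n in ["scene","top"]:
    c=vision.capture(n); np.savez(f"{n}{k}.npz",**c); im=c["pixels"]
    x0,y0=(300,100) if n=="scene" else (150,170)
    o.append(cv2.resize(im[y0:y0+120,x0:x0+120],(400,400),interpolation=3))
cv2.imwrite(f"pics/l{k}.png",cv2.convertScaleAbs(np.hstack(o),alpha=1.6))
S=[r.sense() for _ in range(1)][0]
print(S["time_s"],S["eef_pos"],S["orientation"],S["force"],S["finger_gap"])
E
python3 look.py 2
```

```text
8.15 [0.58545794 0.13623172 0.13476683] [-5.91468820e-05  8.34019535e-01 -5.51734911e-01 -7.53437681e-06] [ 1.25158852 -0.01791886 -3.00408295] 0.13487733437076574
```

View pics/l2.png

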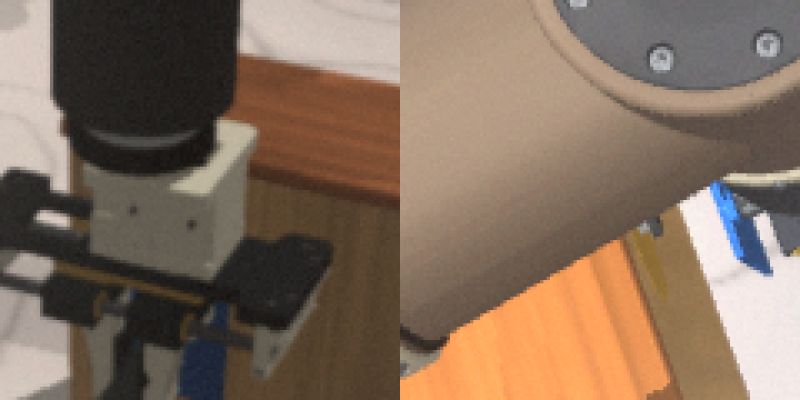

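```bash
cat > fitp.py <<'E'
import sys
from h import *
import cv2
from scipy.optimize import least_squares
np.set_printoptions(precision=4,suppress=True)
k=sys.argv[1]; tcp=np.array([float(a) for a in sys.argv[2:5]]); yaw=np.radians(112.96)
u=np.array([np.cos(yaw),np.sin(yaw),0]);g=tcp+.0095*u+[0,0,.0164]
l=np.array([-u[1],u[0],0])
for n in("scene","top"):
    c=np.load(f"{n}{k}.npz");W=cloud(c);hsv=cv2.cvtColor(c["pixels"],cv2.COLOR_BGR2HSV)
    m=(hsv[...,0]>100)&(hsv[...,0]<125)&(hsv[...,1]>110)&np.isfinite(W).all(-1)
    L=W-g;L=np.stack([L@u,L@l,L[...,2]],-1)
    m&=(abs(L[...,0]-.048)<.02)&(abs(L[...,1])<.045)&(L[...,2]<.07)&(L[...,2]>-.06)
    P=L[m];print(n,len(P))
    if len(P)<10:continue
    print(" min",np.percentile(P,1,0)*1e3,"max",np.percentile(P,99,0)*1e3,"med",np.median(P,0)*1e3)
    A=P-P.mean(0);nn=np.linalg.svd(A,full_matrices=False)[2][2];print(" normal",nn*np.sign(nn[0]))
E
python3 fitp.py 2 .5854 .1362 .1348
python3 - <<'E'
from cell import r, vision
import cv2
c=vision.capture("wrist"); cv2.imwrite("pics/wrist2.png",cv2.convertScaleAbs(c["pixels"],alpha=1.5))
E
```

```text
scene 128
 min [ 43.9877 -29.0012 -48.8704] max [50.8857 -6.6465 18.1936] med [ 47.0769 -19.0942 -26.7919]
 normal [0.9999 0.0104 0.0116]
top 180
 min [ 41.8796  -6.6226 -35.5589] max [49.2512 32.0584 59.9963] med [45.9227 16.0152 48.0214]
 normal [ 0.9999 -0.0137 -0.0076]
```

View pics/wrist2.png

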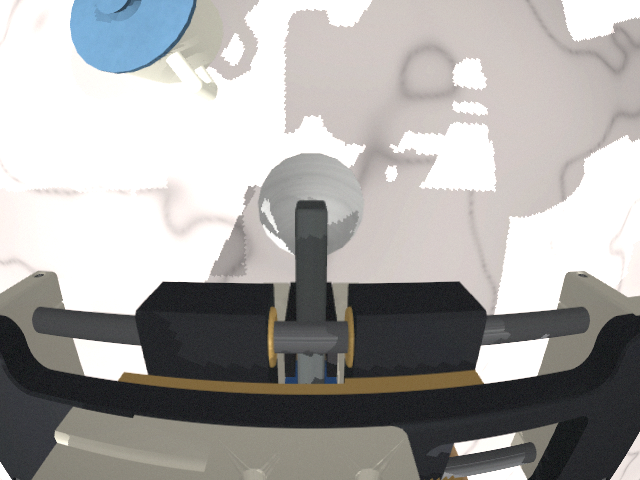

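Request:
step_arm(targets="-5 -3.8 0 0 0 0;-8 0 0 0 0 0;-8 0 0 0 0 0;-5 0 0 0 0 0;-2 0 0 0 0 0;0 0 0 0 0 0;0 0 0 0 0 0")

```text
time_s: 8.9
eef_pos: [0.5782, 0.1645, 0.1346]
orientation: [0.0, 0.834, -0.551, 0.0]
force: [0.1, 0.3, -3.3]
finger_gap: 0.136
```

```bash
python3 look.py 3
cat > st.py <<'E'
from cell import r
import numpy as np
from scipy.spatial.transform import Rotation as R
np.set_printoptions(precision=2,suppress=True)
S=r.sense();p=S["eef_pos"];q=S["orientation"]
u=np.array([-.39010,.92078,0]);l=np.array([-.92078,-.39010,0])
s=np.array([.552,.2248,.1768])
k=p+.0595*u+[0,0,.0424]
print("t",S["time_s"],"gap back-face mm",(-.0006+u@k*-1+0)*-1000 if 0 else (-(u@k)+.0006)*1000,"keyhole-screw lat,z mm",(k-s)@l*1000,(k-s)[2]*1000)
F=S["force"];print("F into,lat,z",F@u,F@l,F[2],"rotvec deg",np.degrees(R.from_quat(np.r_[q[1:],q[0]]).as_euler("xyz")),"gap",S["finger_gap"]*88, "T",S["torque"])
E
python3 st.py
```

```text
9.0 [0.57824952 0.16432105 0.134562  ] [ 1.92130171e-05  8.34295356e-01 -5.51317748e-01  3.91943166e-06] [-0.65022217 -0.44491768 -2.61573085] 0.13359416451448305
t 9.0 gap back-face mm 15.37077516126805 keyhole-screw lat,z mm -0.5771956513311584 0.16199675770561806
F into,lat,z -0.15601963188385584 0.7722739537888911 -2.6157308502290424 rotvec deg [180.    -0.   -66.91] gap 11.756286477274509 T [ 0.06 -0.02 -0.02]
```

View pics/l3.png

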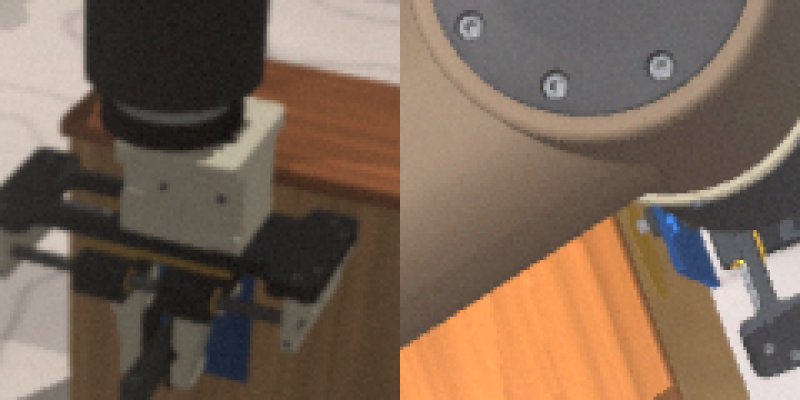

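Request:
step_arm(targets="-1.5 0.5 0 0 0 0;-1 0 0 0 0 0;-1 0 0 0 0 0;-1 0 0 0 0 0;-1 0 0 0 0 0;0 0 0 0 0 0")

```text
time_s: 9.6
eef_pos: [0.5756, 0.1694, 0.1346]
orientation: [-0.0, 0.834, -0.551, -0.0]
force: [-0.4, 0.0, -3.6]
finger_gap: 0.131
```

Request:
step_arm(targets="-1 0 0 0 0 0;-1 0 0 0 0 0;0 0 0 0 0 0")

```text
time_s: 9.9
eef_pos: [0.5748, 0.1713, 0.1346]
orientation: [-0.0, 0.834, -0.551, 0.0]
force: [-0.8, -0.2, -1.9]
finger_gap: 0.133
```

```bash
python3 st.py
```

```text
t 9.9 gap back-face mm 7.637010516884279 keyhole-screw lat,z mm -0.1013677060252365 0.15254600429284726
F into,lat,z 0.07571762956794385 0.7882491897380403 -1.8625566120928823 rotvec deg [-180.     0.   -66.9] gap 11.688655843471215 T [ 0.07 -0.01 -0.03]
```

Request:
step_arm(targets="-1 0 0 0 0 0;-1 0 0 0 0 0;-1 0 0 0 0 0;-1 0 0 0 0 0;0 0 0 0 0 0")

```text
time_s: 10.4
eef_pos: [0.5732, 0.175, 0.1346]
orientation: [-0.0, 0.834, -0.551, -0.0]
force: [-0.7, 0.2, -2.7]
finger_gap: 0.135
```

Request:
step_arm(targets="-1 0 0 0 0 0;0 0 0 0 0 0")

```text
time_s: 10.6
eef_pos: [0.5729, 0.1759, 0.1346]
orientation: [-0.0, 0.834, -0.551, -0.0]
force: [0.6, 0.7, -1.7]
finger_gap: 0.135
```

```bash
python3 st.py
```

```text
t 10.6 gap back-face mm 2.650098820416772 keyhole-screw lat,z mm -0.11289397615390519 0.15833821396646353
F into,lat,z 0.43320481939401245 -0.7904280044574965 -1.7135242038973273 rotvec deg [-180.      0.    -66.91] gap 11.863505644416755 T [ 0.05 -0.01 -0.01]
```

Free entry well past the head. Continue gently to contact with the disc.

Request:
step_arm(targets="-1 0 0 0 0 0;0 0 0 0 0 0")

```text
time_s: 10.8
eef_pos: [0.5724, 0.1768, 0.1345]
orientation: [0.0, 0.834, -0.551, -0.0]
force: [-0.5, 0.1, -3.3]
finger_gap: 0.135
```

Request:
step_arm(targets="-0.5 0 0 0 0 0;0 0 0 0 0 0")

```text
time_s: 11.0
eef_pos: [0.5723, 0.1772, 0.1346]
orientation: [-0.0, 0.834, -0.551, 0.0]
force: [-0.1, 0.2, -2.4]
finger_gap: 0.134
```

Request:
step_arm(targets="-0.5 0 0 0 0 0;0 0 0 0 0 0")

```text
time_s: 11.2
eef_pos: [0.5721, 0.1776, 0.1346]
orientation: [-0.0, 0.834, -0.551, 0.0]
force: [1.2, -0.5, -3.4]
finger_gap: 0.133
```

```bash
python3 st.py
```

```text
t 11.2 gap back-face mm 0.7205157588031903 keyhole-screw lat,z mm -0.09654392011422751 0.17220964422465235
F into,lat,z -0.9515466917525892 -0.8664061585746613 -3.3819427372061686 rotvec deg [-180.      0.    -66.91] gap 11.74124299551579 T [ 0.09 -0.02 -0.04]
```

Request:
step_arm(targets="-0.5 0 0 0 0 0;0 0 0 0 0 0")

```text
time_s: 11.4
eef_pos: [0.5719, 0.1777, 0.1345]
orientation: [0.0, 0.834, -0.551, 0.0]
force: [1.2, -1.8, -2.8]
finger_gap: 0.133
```

```bash
python3 st.py
```

```text
t 11.4 gap back-face mm 0.5415757684757452 keyhole-screw lat,z mm 0.05836432987386856 0.12643524249281168
F into,lat,z -2.1618404616708644 -0.4011569723933987 -2.8138629744599877 rotvec deg [179.98  -0.02 -66.92] gap 11.683083920922178 T [-0.69 -0.31 -0.02]
```

Request:
step_arm(targets="-0.5 0 0 0 0 0;0 0 0 0 0 0")

```text
time_s: 11.6
eef_pos: [0.5718, 0.1778, 0.1345]
orientation: [0.0, 0.834, -0.551, 0.0]
force: [1.9, -4.3, -2.5]
finger_gap: 0.133
```

```bash
python3 st.py
```

```text
t 11.6 gap back-face mm 0.4664393137348344 keyhole-screw lat,z mm 0.141050991548101 0.13785034730393053
F into,lat,z -4.701872979993632 -0.1083763047120941 -2.5292423928182783 rotvec deg [179.97  -0.05 -66.92] gap 11.68262136051957 T [-1.51 -0.78 -0.05]
```

Request:
step_arm(targets="0.5 0 1.5 0 0 0;0 0 1.5 0 0 0;0 0 1.5 0 0 0;0 0 0 0 0 0")

```text
time_s: 12.0
eef_pos: [0.5721, 0.1779, 0.13]
orientation: [0.0, 0.834, -0.551, 0.0]
force: [3.4, -5.0, -2.1]
finger_gap: 0.129
```

```bash
python3 st.py
```

```text
t 12.0 gap back-face mm 0.4904085163746938 keyhole-screw lat,z mm -0.2163691610622077 -4.433227159643366
F into,lat,z -5.904132806669628 -1.1786716902386587 -2.0703807919038297 rotvec deg [-179.99   -0.02  -66.91] gap 11.335069557009703 T [-1.44 -1.08 -0.12]
```

Request:
step_arm(targets="0.5 0 1 0 0 0;0 0 1 0 0 0;0 0 1 0 0 0;0 0 0 0 0 0")

```text
time_s: 12.4
eef_pos: [0.5719, 0.1778, 0.1268]
orientation: [0.0, 0.834, -0.551, -0.0]
force: [1.7, -1.0, -2.6]
finger_gap: 0.135
```

```bash
python3 st.py
```

```text
t 12.4 gap back-face mm 0.5269915377302554 keyhole-screw lat,z mm 0.020540110487241758 -7.615719468210102
F into,lat,z -1.5822911744992385 -1.1543047357332292 -2.587089934233023 rotvec deg [179.99   0.01 -66.91] gap 11.841164325852482 T [-0.35 -0.42 -0.01]
```

Request:
step_arm(targets="0 0 1 0 0 0;0 0 1 0 0 0;0 0 1 0 0 0;0 0 0 0 0 0")

```text
time_s: 12.8
eef_pos: [0.572, 0.1777, 0.1239]
orientation: [-0.0, 0.834, -0.551, -0.0]
force: [0.6, 0.3, -2.1]
finger_gap: 0.135
```

```bash
python3 st.py
```

```text
t 12.8 gap back-face mm 0.577494734070707 keyhole-screw lat,z mm -0.05059689466042934 -10.507126055984777
F into,lat,z 0.08199026728415643 -0.6765800688118375 -2.1389463820912056 rotvec deg [180.     0.01 -66.91] gap 11.86585605204102 T [-0.04 -0.2  -0.09]
```

Request:
step_arm(targets="0 0 1 0 0 0;0 0 1 0 0 0;0 0 0 0 0 0")

```text
time_s: 13.1
eef_pos: [0.5723, 0.1779, 0.1223]
orientation: [-0.0, 0.834, -0.551, 0.0]
force: [0.2, 0.5, 0.5]
finger_gap: 0.137
```

```bash
python3 st.py
```

```text
t 13.1 gap back-face mm 0.6036703111261275 keyhole-screw lat,z mm -0.40712807358661235 -12.086256874908386
F into,lat,z 0.3585096539900634 -0.3919956892036382 0.46704441526700746 rotvec deg [-179.95    0.01  -66.9 ] gap 12.035686445843817 T [ 0.24  0.03 -0.07]
```

Request:
step_arm(targets="0 0 1 0 0 0;0 0 0.5 0 0 0;0 0 0 0 0 0")

```text
time_s: 13.4
eef_pos: [0.5724, 0.1778, 0.1207]
orientation: [-0.0, 0.834, -0.551, 0.0]
force: [0.2, 2.0, 2.6]
finger_gap: 0.134
```

```bash
python3 st.py;python3 look.py 4; python3 fitp.py 4 .572 .1777 .1205
```

```text
t 13.4 gap back-face mm 0.6224326092743806 keyhole-screw lat,z mm -0.4418210716800362 -13.667366105810014
F into,lat,z 1.7060571363418824 -0.9895536191814794 2.63440546873864 rotvec deg [-179.95    0.01  -66.91] gap 11.788218117668972 T [ 0.51 -0.13 -0.05]
13.5 [0.57232759 0.17786882 0.12071589] [-3.50394933e-04  8.34342266e-01 -5.51246628e-01  1.22791505e-04] [0.63446909 1.65116844 1.20250101] 0.13214467305340394
scene 141
 min [ 43.9924 -29.84   -46.5866] max [50.1133 -7.698  21.7369] med [ 47.1664 -19.4394 -25.6702]
 normal [ 0.9982 -0.0598  0.0028]
top 180
 min [ 42.0925   4.4677 -40.6133] max [48.8763 31.5789 59.613 ] med [45.9656 18.9374 24.4944]
 normal [ 0.9993 -0.0379 -0.0016]
```

View pics/l4.png

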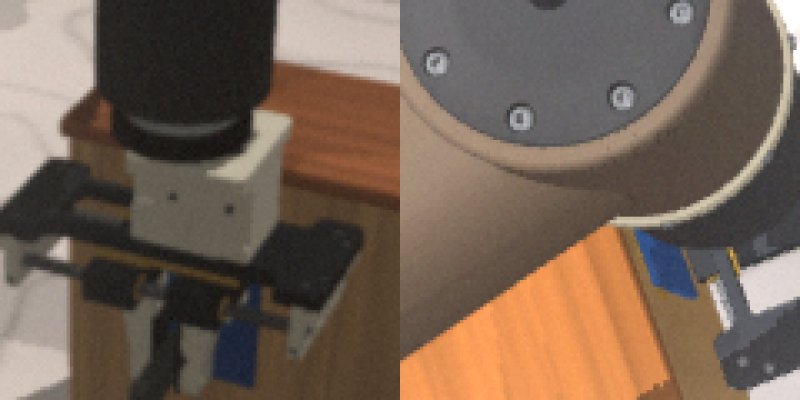

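Request:
step_arm(targets="0 0 0.7 0 0 0;0 0 0.7 0 0 0;0 0 0 0 0 0")

```text
time_s: 13.8
eef_pos: [0.5716, 0.1775, 0.1185]
orientation: [0.0, 0.834, -0.551, -0.0]
force: [0.4, 3.1, -2.9]
finger_gap: 0.131
```

```bash
python3 st.py
```

```text
t 13.8 gap back-face mm 0.6246410332527417 keyhole-screw lat,z mm 0.43347595269477196 -15.946764331828511
F into,lat,z 2.7346975041455255 -1.5443553583941538 -2.939293906295992 rotvec deg [179.93   0.01 -66.93] gap 11.542437858602854 T [ 0.64 -0.08 -0.08]
```

Request:
step_arm(targets="0 0 0.5 0 0 0;0 0 0.5 0 0 0;0 0 0 0 0 0")

```text
time_s: 14.1
eef_pos: [0.5717, 0.1775, 0.1178]
orientation: [0.0, 0.834, -0.551, -0.0]
force: [-1.0, 2.2, -1.7]
finger_gap: 0.134
```

```bash
python3 st.py
```

```text
t 14.1 gap back-face mm 0.6925297473170837 keyhole-screw lat,z mm 0.295134737155103 -16.559127113011662
F into,lat,z 2.445640747247324 0.056940726412626354 -1.6922414495922211 rotvec deg [179.95   0.   -66.91] gap 11.7841294544943 T [ 0.73  0.35 -0.01]
```

Request:
step_arm(targets="0 0 0.5 0 0 0;0 0 0.5 0 0 0;0 0 0 0 0 0")

```text
time_s: 14.4
eef_pos: [0.572, 0.1776, 0.1175]
orientation: [-0.0, 0.834, -0.551, 0.0]
force: [-3.5, 1.2, 2.7]
finger_gap: 0.132
```

```bash
python3 st.py
```

```text
t 14.4 gap back-face mm 0.7199796572920865 keyhole-screw lat,z mm -0.032886306629467996 -16.906150836045214
F into,lat,z 2.5094107946756243 2.7334624798702647 2.747217065241684 rotvec deg [-179.99   -0.    -66.9 ] gap 11.653566465943628 T [0.79 1.02 0.08]
```

Request:
step_arm(targets="0 0 0.5 0 0 0;0 0 0.5 0 0 0;0 0 0 0 0 0")

```text
time_s: 14.7
eef_pos: [0.5723, 0.1776, 0.1171]
orientation: [-0.0, 0.834, -0.551, 0.0]
force: [-5.4, 1.8, 8.2]
finger_gap: 0.134
```

```bash
python3 st.py
```

```text
t 14.7 gap back-face mm 0.8295448139909354 keyhole-screw lat,z mm -0.2265143693774525 -17.299760234599336
F into,lat,z 3.7160795083777973 4.237448229556946 8.1928580052248 rotvec deg [-179.96   -0.01  -66.89] gap 11.797497040179984 T [0.63 1.7  0.12]
```

Request:
step_arm(targets="0 0.4 0.4 0 0 0;0 0 0 0 0 0;0 0 0 0 0 0")

```text
time_s: 15.0
eef_pos: [0.5722, 0.1776, 0.1171]
orientation: [-0.001, 0.834, -0.551, 0.001]
force: [-4.8, 1.2, 9.1]
finger_gap: 0.136
```

```bash
python3 st.py
```

```text
t 15.0 gap back-face mm 0.812372758211315 keyhole-screw lat,z mm -0.19363340183657599 -17.346555609533993
F into,lat,z 3.0305213850537305 3.976111640579379 9.133637643119911 rotvec deg [-179.91   -0.01  -66.88] gap 12.004437142898546 T [0.7  1.59 0.14]
```

Request:
step_arm(targets="0 0.4 0.5 0 0 0;0 0 0 0 0 0;0 0 0 0 0 0")

```text
time_s: 15.3
eef_pos: [0.5722, 0.1776, 0.117]
orientation: [-0.001, 0.834, -0.551, 0.001]
force: [-4.5, 1.4, 11.3]
finger_gap: 0.133
```

```bash
python3 st.py
```

```text
t 15.3 gap back-face mm 0.8180960189315268 keyhole-screw lat,z mm -0.20176114448547344 -17.44347038058955
F into,lat,z 3.035662665431763 3.6340515390126553 11.338368587084402 rotvec deg [-179.86   -0.01  -66.88] gap 11.72182212419182 T [0.7  1.57 0.06]
```

Request:
step_arm(targets="0 0 -0.6 0 0 0;0 0 -0.5 0 0 0;0 0 0 0 0 0")

```text
time_s: 15.6
eef_pos: [0.572, 0.1776, 0.1171]
orientation: [-0.001, 0.834, -0.551, 0.0]
force: [-2.5, 0.8, 6.7]
finger_gap: 0.134
```

```bash
python3 st.py
```

```text
t 15.6 gap back-face mm 0.7390828595273102 keyhole-screw lat,z mm 0.001956750528098658 -17.292110321653315
F into,lat,z 1.7638758191800514 1.993335885506139 6.680585877550691 rotvec deg [-179.9    0.   -66.9] gap 11.789497558343259 T [ 0.93  0.72 -0.07]
```

Request:
step_arm(targets="0 0 -0.4 0 0 0;0 0 0 0 0 0;0 0 0 0 0 0")

```text
time_s: 15.9
eef_pos: [0.5719, 0.1776, 0.1172]
orientation: [-0.001, 0.834, -0.551, 0.0]
force: [-1.1, 2.3, 6.0]
finger_gap: 0.13
```

Request:
step_arm(targets="0 0 0 0 0 0;0 0 0 0 0 0;0 0 0 0 0 0;0 0 0 0 0 0;0 0 0 0 0 0;0 0 0 0 0 0", gripper=-0.2)

```text
time_s: 16.5
eef_pos: [0.5713, 0.1772, 0.1167]
orientation: [0.0, 0.834, -0.551, -0.0]
force: [0.8, 0.2, 0.3]
finger_gap: 0.396
```

```bash
python3 st.py;python3 look.py 5; python3 fitp.py 5 .572 .1777 .117
```

```text
t 16.5 gap back-face mm 0.784504068614119 keyhole-screw lat,z mm 0.7945470752574649 -17.731997182577064
F into,lat,z -0.08845363052784826 -0.7841636058676266 0.28679462072675843 rotvec deg [179.99  -0.   -66.91] gap 34.809212155602815 T [ 0.06 -0.03  0.  ]
16.6 [0.57133342 0.17724904 0.11674959] [ 1.57270383e-05  8.34313668e-01 -5.51290035e-01 -7.29557744e-06] [ 0.19720741 -0.31850111 -0.09148149] 0.40084849087714225
scene 82
 min [ 43.9824 -29.0316 -45.3543] max [50.61   29.6535 14.1816] med [ 47.02   -21.9724 -22.9263]
 normal [ 1.      0.002  -0.0068]
top 177
 min [ 42.333    6.0889 -39.4919] max [48.8842 32.3121 59.7298] med [46.0328 19.9795 23.7179]
 normal [ 0.9993 -0.038  -0.0033]
```

View pics/l5.png

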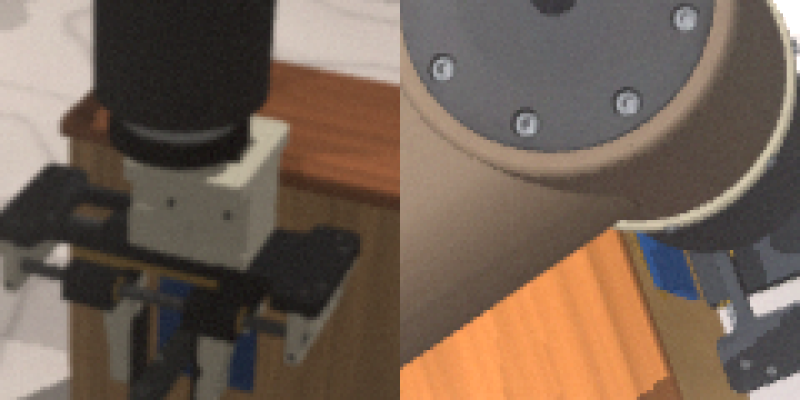

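Request:
step_arm(targets="0 0 -5 0 0 0;0 0 -15 0 0 0;0 0 -25 0 0 0;0 0 -30 0 0 0;0 0 -30 0 0 0;0 0 -30 0 0 0;0 0 -30 0 0 0;0 -25 -10 0 0 0;0 -25 0 0 0 0;0 -25 0 0 0 0;0 -25 0 0 0 0;0 -25 0 0 0 0")

```text
time_s: 17.8
eef_pos: [0.6871, 0.2266, 0.2922]
orientation: [-0.0, 0.834, -0.551, 0.0]
force: [-0.3, 0.5, 0.9]
finger_gap: 0.401
```

Request:
step_arm(targets="0 -25 -20 0 0 0;0 -25 -20 0 0 0;0 -25 0 0 0 0;0 -25 0 0 0 0;0 -10 0 0 0 0;0 0 0 0 0 0;0 0 0 0 0 0")

```text
time_s: 18.5
eef_pos: [0.7874, 0.2694, 0.3314]
orientation: [0.0, 0.834, -0.551, -0.0]
force: [-0.5, -0.8, 0.5]
finger_gap: 0.399
```

```bash
python3 look.py 6; python3 fitp.py 6 .572 .1777 .117
python3 - <<'E'
import numpy as np,cv2
for n in("scene","top"): cv2.imwrite(f"pics/{n}6.png",np.load(f"{n}6.npz")["pixels"])
from h import *
c=np.load("scene6.npz")
u=np.array([-.39010,.92078,0]);p=np.array([.552,.2248,.1768])
print(proj(c,p))
W=cloud(c);print(np.round((-(W@u)+.0006)*1000)[165:190,350:376])
E
```

```text
18.6 [0.78708281 0.26919425 0.33261836] [-2.78493798e-04  8.34333760e-01 -5.51259511e-01  2.26229561e-04] [-0.15816245  0.38797686  0.01029238] 0.4012630005589688
scene 258
 min [ 43.321  -28.7857 -46.1953] max [50.6633 25.2668 57.9462] med [ 47.2491 -15.5717  -9.2295]
 normal [0.9999 0.0072 0.0134]
top 206
 min [ 42.0815 -28.0853 -34.6792] max [48.9382 32.1888 60.4265] med [46.1241 11.3569 55.6543]
 normal [ 1.     -0.0017 -0.0005]
[362.21041572 176.62758768]
[[ 2.  1.  2. -2.  1.  0. -0. -2.  3. -4. -1. -4. -0. -1.  0. -2. -2.  1.
  -2. -0.  0.  1. -1. -3.  0.  1.]
 [ 5.  4.  3.  3.  1. -1.  1. -1. -3. -0. -1. -1.  2.  1. -2.  0. -1. -0.
   1.  0.  3. -2. -1.  1. -0. -4.]
 [ 6.  0.  2.  7.  4.  6.  5.  1.  3.  1. -1. -1. -0. -0. -2. -1. -2. -1.
  -1. -0.  1. -2.  0. -3.  1.  1.]
 [ 7.  3.  4.  2.  2.  2.  7.  8.  4.  5.  4.  2. -0.  3.  2.  3.  0.  3.
  -1. -0.  0. -1.  0.  0.  3. -0.]
 [ 1.  1.  2.  4.  6.  4.  2.  6.  8.  8.  3.  4.  5.  4.  4.  5.  1.  1.
  -2.  1. -1. -2.  0. -0.  0. -2.]
 [ 4.  4.  5.  6.  4.  5.  5.  7.  4.  9.  4.  5.  5.  7.  1.  6.  5.  6.
   2.  1. -0.  1
[... 1390 characters left out ...]
1. -2.  3.
   3.  4.  5.  3.  3.  4.  5.  2.]
 [ 5.  0.  3.  2.  3.  4.  6.  5. -0. -1.  1.  1. -2. -2. -3. -1.  1.  5.
   3.  4.  0.  2.  5.  2. -1.  4.]
 [ 5.  2.  2.  4.  4.  5.  4.  4.  2.  2.  2.  0.  1.  1.  1. -3. -2.  7.
   6.  0.  2.  2.  0.  5.  3.  2.]
 [ 2.  5.  3.  1.  3.  3.  1.  4.  2.  2.  3.  2.  2. -0.  1. -0.  2.  2.
   3.  3.  4.  4.  4.  3.  1.  3.]
 [ 4.  3.  4.  2.  1.  2.  4.  1.  4.  4.  2.  1.  3.  3.  1.  3.  5.  4.
   6.  3.  3.  3.  4.  7.  3.  0.]
 [ 3.  3.  1.  6.  5.  4.  1.  1.  3.  4.  3.  6.  5.  1.  3.  4.  4.  4.
   2.  3.  4.  3.  0.  2.  5.  6.]
 [ 4.  5.  3.  6.  2.  2.  3.  3.  4.  4.  3.  3.  4.  3.  6.  4.  6.  3.
   3.  4.  3.  3.  5.  4.  7.  5.]]
```

View pics/l6.png

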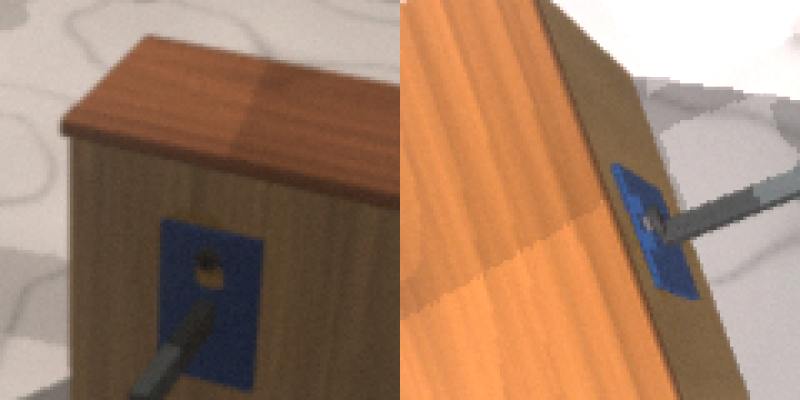

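View pics/scene6.png

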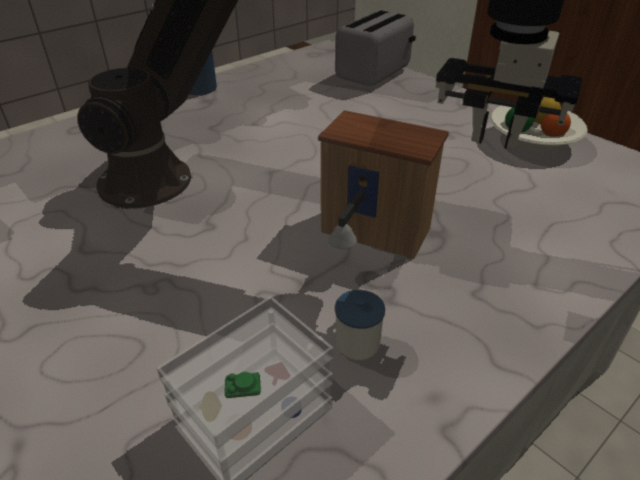

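Run:
```python
from cell import r
S=r.sense();print(S["time_s"],S["force"]);print(r.sign_off())
```

```text
18.6 [-0.15816245  0.38797686  0.01029238]
the job is handed in; nothing more can be done
None
```

The bell now hangs on the cabinet's screw, pulled down to the top of the slot. I let go, moved the arm clear and handed the job in at 18.6 s.

- **Finding the screw:** I located the screw head in the scene and top images. The keyhole went over it without noticeable contact force, and the plate then met the face under about 6 N.
- **Pulling down:** The ramp resisted with about 5 N, then let go. About 1 to 2 mm further on there was a hard stop, which I pressed to about 14 N to be sure it was seated.
- **After letting go:** The last pictures show the plate upright and flat on the face. The screw head sits at the slot's top end, about 12 mm out from the face, which fits it being drawn out 2 mm. The plate did not move when released.
- **Bystanders:** The mug, clicker and tray stand look unmoved in the last scene picture; I did not measure them.

Two checks did not agree fully:
- **Travel:** By the tool's position the pull came to about 17.3 mm, against the nominal 16 mm. I put this down to camera error of about 1 mm and slight slip in the grip.
- **Sideways force:** There was about 4 N of side force at the stop. It fell to about 2 N as I eased off, before opening the gripper.

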